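Feed the bottle crate into the bay and open the push-and-turn cap

TASK

Push the bottle crate along the rollers fully home into the station bay, until the side latch has snapped in behind it. Then open the square bottle standing in it: grip its child-resistant cap, press it down, turn it anticlockwise while it is down until it is free, and lift it off; finish with the cap still gripped upright and held still about 8 cm straight above the bottle's mouth. The bottle and the other containers stay standing in the crate, and the loose things on the bench stay where they are.

Things in the scene. Friction and masses are not known exactly. Their poses are not given: they have to be found in the camera images.
- conveyor: Fixed roller track, 610 mm long (its y) and 104 mm wide: two aluminium rails (top 58 mm up) with 16 free steel rollers between, their tops 45 mm above the origin. Origin on the bench, on the centre line; track from y = -260 mm (bay end) to y = +350 mm (feed end, open: nothing above the rollers). The crate goes towards the track's own -y. Place and yaw of the track vary.
- bay (a point): Where the crate's origin lies when it is fully home against the two rubber buffers of the end plate (plate top 110 mm above the bench); on the track's centre line, at roller-top height, axes as the conveyor's. The bay's steel side guides (90 mm high, flared mouths) leave the crate about 1.5 mm a side.
- latch (a joint): Sprung one-way latch finger (dark steel, 40 mm long, 60 to 82 mm above the bench) on the far (+x) rail, at the bay's entry. 0 = sprung into the lane, also at the start. The passing crate swings it out (0.2 to 0.4 rad, under 3 N); it snaps back to 0 behind the crate's rear wall when the crate is within about 5 mm of home, and then stops it rolling back.
- crate: Open grey crate, 202 mm long (y, along the track), 70 wide, 70 high, walls and floor 4 mm; origin centre of underside. Loose on the rollers, about 1 kg filled, rolls with under 3 N. Starts 240 to 355 mm from home; push on the flat rear wall at its y = +101 mm. Three 62 mm cells at y = -66, 0, +66 mm: jar in the rear (+66) one, square bottle and ink bottle in the others, in either order.
- bottle: Square white plastic bottle, 59 x 59 mm, 0.27 to 0.47 kg, loose but fitted in a crate cell (1.5 mm play a side, so it cannot turn). Body 88 mm high, shoulder to 98 mm, neck 28 mm diameter. Origin at the centre of its underside, z up.
- neck (a point): Centre of the square bottle's mouth (top of the neck), 128 mm above the bottle's origin, on its axis. The neck carries three bayonet ledges with locking notches.
- cap: Round ribbed grey cap on the square bottle, 48 mm diameter, 30 mm high, 35 g; origin at the centre of its lower edge (closed: 114 mm above the bottle's origin, 16 mm above the shoulder). Locked until pressed down more than 4 mm; pressed 5 to 7 mm it turns anticlockwise seen from above, and is free to lift straight off when turned 45 to 80 degrees (stop at 82; aim at 60).
- cap_seal (a joint): Travel (m) of the sprung sealing disc inside the cap: 0 closed and locked; grows as the cap is pressed down on the bottle (4.5 N at first plus 0.9 N for each mm, bottoms at 0.008 with about 12 N); -0.002 when the cap is off.
- ink_bottle: Small round ink bottle, 49 mm diameter, 90 mm high, standing in another cell of the crate; origin at the centre of its underside.
- jar: Round jar of paste, 59 mm diameter, 70 mm high, in the crate's rearmost cell; origin at the centre of its underside.
- tape_measure: Tape measure 63 x 90 x 38 mm, loose on the bench near its front edge; bystander.
- stapler: Stapler 34 x 157 x 48 mm, loose on the bench behind the track; bystander.
- sample_box: Small taped cardboard box 63 x 114 x 51 mm, loose on the bench behind the bay; bystander.
There are look-alikes about, which are no part of the job. Leave any pink or purple look-alike of the ink_bottle alone.

How it is judged:
By the outcome, as a careful person would: the job done as asked, in the order asked, and still so for the second after the job is handed in, while the arm keeps its last pose, push and grip.
It also fails if it takes over 58 s, if anything falls off the work surface, if the arm or the gripper's body presses on something with over 40 N, if the wrist force passes 120 N, or if a joint passes its speed limit or range.

ROBOT

A 6-joint arm with a two-finger parallel gripper is mounted at the origin on a cart in front of the work surface, level with it; the furniture and walls round the work are solid. World frame = base frame: x ahead of the robot, y to its left, z up, the work surface at z = 0. Lengths are in mm, angles in rad, forces in N, time in s.
With the tool pointing down it reaches from about 275 to 1000 mm from the base axis. Payload 8.4 kg.
Tool frame: the origin (TCP) lies midway between the tips of the shut fingers; the grasp point (between the pads) lies 19 mm behind it; z points along the fingers, y is the line along which they close (so a half turn about z gives the same grasp; the last joint's range is limited). The gripper opens to 85 mm and grips with 20 to 120 N. Pads are 22 mm wide; open, the fingers measure 114 mm over their backs; the gripper's body (76 mm by 85 mm) begins 54 mm behind the grasp point. The pads swing forward as they close: fully open they stand 13 mm farther back than shut.
Start: joints at [1.197, 0.353, 1.633, -0, 1.155, -0.002], TCP at [227.057, 582.3, 199.281] pointing down, gripper open.
Joint ranges: [-2.63, 2.63], [-0.92, 2.1], [0.06, 2.66], [-1.3, 4.44], [0, 2.69], [-3.02, 3.02]. Speed limits (rad/s): [2.22, 2.22, 2.79, 3.14, 3.14, 3.14].

INTERFACE

Orientations are given as [roll, pitch, yaw] about the fixed x, y, z axes, in that order (R = Rz(yaw) Ry(pitch) Rx(roll)).
In Python, from rig import telemetry, optics, r gives the robot as it stands.
- The arm moves only by the tool play_rows, never from a script. Its arguments are lists of equal length, an entry for each row: "dp": the shift along the tool's x, y, z in units of 40 mm (1.0 is 40 mm), a list of three; "rot": the turn, a rotation vector about the tool's x, y, z in units of 6 degrees (1.0 is 6 degrees), a list of three. In form: {"dp": [[tx, ty, tz], ...], "rot": [[ax, ay, az], ...]}. A call has 1 to 5 rows; each row is the pose to reach, as a shift and turn from the pose commanded when the call began, along the tool's axes at that moment; what a row does not reach only later rows make up. A row lasts 1/12 s, in which the tool goes at most 41.7 mm and 7.16 degrees, less where a joint would pass 70% of its speed; a pose out of reach is approached as far as the arm can. A call with a gripper value outside its range is refused whole. "fingers" is the opening, from 0 (shut) to 1 (fully open), set as the call begins (left out, the last holds). The fingers move at their own pace and stop on an object; "grip_force" is the grip in N (left out, the last holds). Time passes only in rows, so rows that repeat a pose let the fingers close. It gives the time, the measured TCP pose, the force, the opening and the grip force at its end, in the units of the state.
- telemetry.sense(): the state, without advancing time (a new reading comes with each control period).
- optics.grab_frame(name): name is "side" or "top"; returns a dict with "color" (420x560x3 uint8, red, green, blue), "mtx" (3x3 intrinsics, pixels), "R" (3x3) and "t" (3): a world point X has camera coordinates R X + t. Camera axes: x right, y down, z forward; pixel columns grow to the right and rows downward; lengths in mm; the calibration is good to about 2 mm. A picture is of the moment at which its call begins. There is no depth.
- r.sign_off(): hands the job in; it is judged then, once.
The state is a dict: "clock": time; "qpos": joint angles; "qvel": joint speeds; "joint_efforts": joint torques, N m; "eef_pos": TCP position; "tcp_rot": TCP orientation; "contact_force": force on the tool from outside, world axes, zero at the start; "wrist_torque": the same for the moment, N m; "opening": opening from 0.0 (shut) to 1.0 (fully open); "grasp_force": force on a finger pad.
Only numpy, scipy, OpenCV 4.12 (cv2) and the standard library are available. Lean on these libraries where they do the work, as an engineer would, in place of code of your own. Each camera call takes 0.05 s, during which the arm holds its last target. There are 200 camera calls.

## Working session

There is one attempt and no reset: what is moved stays moved. The work goes in short steps, Python scripts to look and compute and a tool call to move; the robot and the scene stay as the last step left them, time stands still between calls to the robot, and variables do not carry over. Pictures are saved under pics/ and viewed, at most 10 in all, crops included, and the job is handed in when it is done.

Besides the shell and the picture viewer there is one more tool, called as name(argument=value, ...) on one line, values as JSON. play_rows: Moves the arm, as the interface text tells. Its arguments: {"type":"object","properties":{"dp":{"type":"array"},"rot":{"type":"array"},"fingers":{"type":"number"},"grip_force":{"type":"number"}},"required":["dp","rot"]}

```bash
ls; mkdir -p pics
python3 - <<'E'
from rig import telemetry, optics, r
import cv2, numpy as np, pickle
d={}
for n in("side","top"):
    f=optics.grab_frame(n); d[n]=f
    cv2.imwrite(f"pics/{n}0.png",f["color"][:,:,::-1])
    print(n,f["mtx"].tolist(),(-f["R"].T@f["t"]).round().tolist(),f["R"].round(3).tolist())
pickle.dump(d,open("f0.pkl","wb"))
print(telemetry.sense())
E
```

```text
pics
side [[497.6952182424534, 0.0, 283.95686026409095], [0.0, 497.6952182424534, 210.36310913391904], [0.0, 0.0, 1.0]] [1228.0, -241.0, 989.0] [[0.348, 0.938, 0.0], [0.717, -0.266, -0.644], [-0.604, 0.224, -0.765]]
top [[498.3193929915611, 0.0, 287.49928144230154], [0.0, 498.3193929915611, 207.90045381747314], [0.0, 0.0, 1.0]] [384.0, 2.0, 1053.0] [[0.016, -1.0, -0.015], [-0.985, -0.013, -0.173], [0.173, 0.018, -0.985]]
{'clock': 0.1, 'qpos': array([ 1.19662546e+00,  3.53568670e-01,  1.63406964e+00, -1.57826819e-05,
        1.15519289e+00, -2.39461286e-03]), 'qvel': array([-0.00028561,  0.00104902, -0.00087568,  0.00050648, -0.00076383,
        0.00190248]), 'joint_efforts': array([ 7.40929681e-04, -6.06358767e+01, -3.42820072e+01,  1.18241819e-04,
        3.85265710e-03, -5.23724466e-06]), 'eef_pos': array([226.87447515, 581.86409125, 198.63893291]), 'tcp_rot': array([-3.14035408e+00,  1.14653679e-05,  2.76982278e+00]), 'contact_force': array([ 0.21366352,  0.50439548, -1.08650555]), 'wrist_torque': array([ 0.00682733, -0.0231489 , -0.00748009]), 'grasp_force': 0.0, 'opening': 1.0013816553022283}
```

View pics/side0.png

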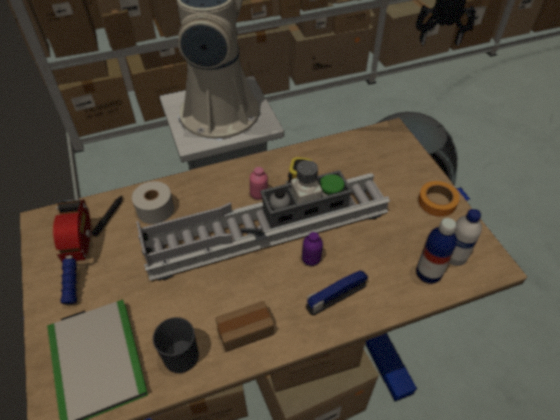

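View pics/top0.png

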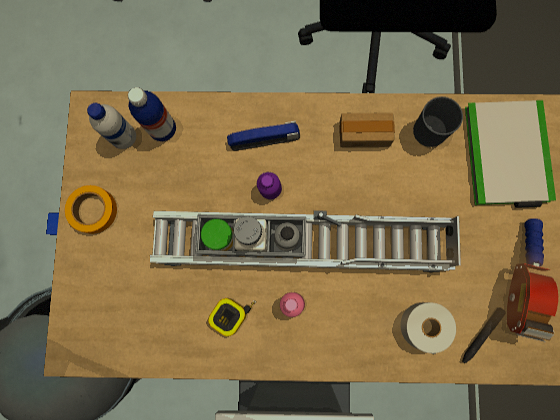

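The side view shows the track with the crate: green jar at about (333,184), square bottle at (306,175) and ink bottle at (281,200). In the top view the track runs from (152,238) to (459,242). The jar lid is at (216,235), the square bottle's cap at (248,231) and the ink bottle at (287,236). The latch is near (320,215).

```bash
cat > h.py <<'E'
import numpy as np, cv2
def ray(f,u,v,z):
    d=f["R"].T@np.linalg.inv(f["mtx"])@np.array([u,v,1.]); c=-f["R"].T@f["t"]
    return c+d*(z-c[2])/d[2]
def proj(f,X):
    p=f["mtx"]@(f["R"]@np.asarray(X,float)+f["t"]); return p[:2]/p[2]
def green(f):
    h=cv2.cvtColor(f["color"],cv2.COLOR_RGB2HSV); m=cv2.inRange(h,(45,120,50),(75,255,255))
    n,l,s,c=cv2.connectedComponentsWithStats(m); return [(s[i].tolist(),c[i].round(1).tolist()) for i in range(1,n) if s[i,4]>150]
E
python3 - <<'E'
import pickle,cv2; from h import *
d=pickle.load(open("f0.pkl","rb")); f=d["top"]
for n in d:
  print(n,green(d[n]))
im=f["color"][200:282,140:470,::-1]
a=cv2.resize(im[:,:165],None,fx=4.8,fy=4.8,interpolation=cv2.INTER_CUBIC)[:390]
b=cv2.resize(im[:,165:],None,fx=4.8,fy=4.8,interpolation=cv2.INTER_CUBIC)[:390]
cv2.imwrite("pics/c0.png",cv2.resize(np.vstack([a,b]),None,fx=.76,fy=.76,interpolation=cv2.INTER_AREA))
E
```

```text
side [([320, 175, 24, 18, 340], [331.8, 183.6]), ([118, 301, 29, 94, 657], [132.1, 348.4]), ([48, 325, 19, 95, 564], [56.7, 373.9])]
top [([536, 101, 20, 101, 677], [545.6, 151.0]), ([465, 103, 21, 102, 875], [475.5, 154.0]), ([201, 219, 31, 31, 769], [215.7, 233.8])]
```

View pics/c0.png

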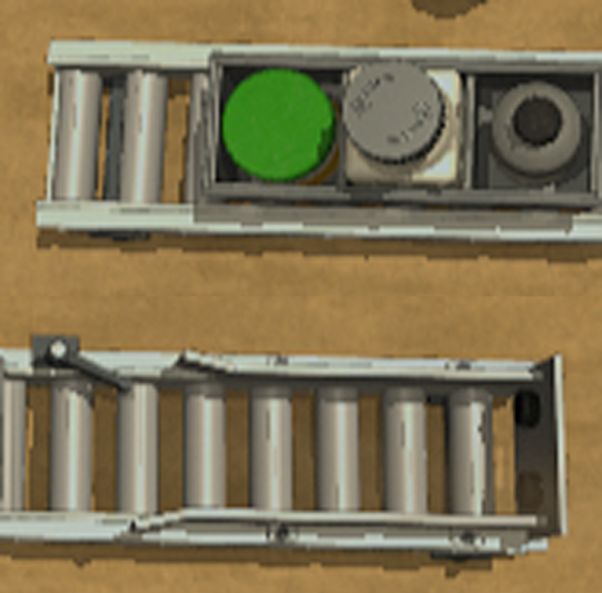

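Run:
```python
import pickle,cv2; from h import *
d=pickle.load(open("f0.pkl","rb")); f=d["top"]
U=lambda x,y:(140+x/3.648,200+y/3.648); L=lambda x,y:(305+x/3.648,200+(y-296.4)/3.648)
for n,p,z in [("feed far rail",U(50,41),58),("feed near rail",U(38,227),58),("far rail in",U(52,67),58),("near rail in",U(40,203),58),
 ("crate rear far",U(210,52),115),("crate rear near",U(207,197),115),("crate front far",U(601,62),115),("crate front near",U(597,207),115),
 ("plate far",L(558,356),110),("plate near",L(563,534),110),("jar",(215.7,233.8),119),("cap",U(394,113),193),("ink",U(537,120),139),("latchpivot",L(58,348),82),("latchtip",L(125,386),82)]:
    print(n,ray(f,*p,z).round(1))
s=d["side"]
print("jar side",ray(s,331.8,183.6,119).round(1), "cap side",ray(s,307,170,193).round(1))
```

```text
feed far rail [548.7 291.9  58. ]
feed near rail [445.4 292.   58. ]
far rail in [534.1 289.8  58. ]
near rail in [458.6 291.7  58. ]
crate rear far [534.6 190.7 115. ]
crate rear near [458.7 188.7 115. ]
crate front far [532.  -14.2 115. ]
crate front near [456.5 -12.9 115. ]
plate far [ 538. -306.  110.]
plate near [ 445.4 -304.5  110. ]
jar [497.  153.7 119. ]
cap [493.8  85.6 193. ]
ink [498.1  18.3 139. ]
latchpivot [543.3 -46.5  82. ]
latchtip [523.1 -82.6  82. ]
jar side [501.6 151.2 119. ] cap side [505.7  82.6 193. ]
```

play_rows(dp=[[-0.84,-0.5,0],[-1.68,-1.0,0],[-2.52,-1.5,0],[-3.36,-2.0,0],[-4.2,-2.5,0]], rot=[[0,0,1],[0,0,2],[0,0,3],[0,0,4],[0,0,5]], fingers=0)

```text
clock: 0.52
eef_pos: [347.8, 426.4, 199.0]
tcp_rot: [-3.141, 0.0, 2.242]
contact_force: [0.8, 0.3, -0.1]
opening: 0.296
grasp_force: 0.0
```

play_rows(dp=[[-1.0,0,0],[-2.0,0,0],[-3.0,0,0],[-4.0,0,0],[-4.9,0.02,0.5]], rot=[[0,0,1.1],[0,0,2.2],[0,0,3.3],[0,0,4.4],[0,0,5.5]])

```text
clock: 0.93
eef_pos: [473.4, 274.7, 182.1]
tcp_rot: [3.136, -0.002, 1.664]
contact_force: [1.4, 0.7, 0.5]
opening: 0.002
grasp_force: 0.0
```

play_rows(dp=[[-0.5,0.4,0.4],[-0.93,0.49,1.0],[-0.93,0.49,1.8],[-0.93,0.49,2.5],[-0.93,0.49,2.5]], rot=[[0,0,0.7],[0,0,1.03],[0,0,1.03],[0,0,1.03],[0,0,1.03]])

```text
clock: 1.35
eef_pos: [490.1, 238.2, 74.3]
tcp_rot: [-3.134, 0.004, 1.561]
contact_force: [-1.9, -0.5, -0.5]
opening: 0.002
grasp_force: 0.0
```

play_rows(dp=[[-0.5,0,0],[-0.85,0,0],[-0.98,0,0],[-1.15,0,0],[-1.4,0,0]], rot=[[0,0,0],[0,0,0],[0,0,0],[0,0,0],[0,0,0]])

```text
clock: 1.77
eef_pos: [493.9, 185.0, 80.4]
tcp_rot: [3.14, -0.001, 1.562]
contact_force: [-0.9, 2.0, 2.3]
opening: -0.0
grasp_force: 1.4
```

play_rows(dp=[[-0.3,0,0],[-0.6,0,0],[-0.9,0,0],[-1.2,0,0],[-1.5,0,0]], rot=[[0,0,0],[0,0,0],[0,0,0],[0,0,0],[0,0,0]])

```text
clock: 2.18
eef_pos: [493.2, 123.7, 80.1]
tcp_rot: [3.14, -0.001, 1.562]
contact_force: [-1.6, 1.0, 6.7]
opening: -0.002
grasp_force: 3.0
```

play_rows(dp=[[-0.3,0,0],[-0.6,0,0],[-0.9,0,0],[-1.2,0,0],[-1.5,0,0]], rot=[[0,0,0],[0,0,0],[0,0,0],[0,0,0],[0,0,0]])

```text
clock: 2.6
eef_pos: [492.5, 63.6, 80.1]
tcp_rot: [3.14, -0.0, 1.562]
contact_force: [-0.3, 2.5, 6.3]
opening: 0.0
grasp_force: 3.0
```

play_rows(dp=[[-0.3,0,0],[-0.6,0,0],[-0.9,0,0],[-1.2,0,0],[-1.5,0,0]], rot=[[0,0,0],[0,0,0],[0,0,0],[0,0,0],[0,0,0]])

```text
clock: 3.02
eef_pos: [491.9, 3.5, 80.1]
tcp_rot: [3.14, -0.0, 1.562]
contact_force: [-1.5, 2.5, 7.6]
opening: -0.002
grasp_force: 3.6
```

play_rows(dp=[[-0.25,0,0],[-0.5,0,0],[-0.7,0,0],[-0.9,0,0],[-1.1,0,0]], rot=[[0,0,0],[0,0,0],[0,0,0],[0,0,0],[0,0,0]])

```text
clock: 3.43
eef_pos: [491.4, -40.5, 79.9]
tcp_rot: [3.141, 0.0, 1.562]
contact_force: [-0.6, 1.5, 6.6]
opening: -0.003
grasp_force: 2.9
```

Run:
```python
from rig import telemetry, optics, r
from h import *
for n in("top","side"):
    f=optics.grab_frame(n); g=[x for x in green(f) if 60<x[0][4] and abs(x[0][2]-x[0][3])<12]
    print(n,g,[ray(f,*x[1],119).round(1) for x in g])
    if n=="top": cv2.imwrite("pics/t1.png",cv2.resize(f["color"][190:300,280:480,::-1],None,fx=4,fy=4,interpolation=cv2.INTER_CUBIC))
print(telemetry.sense()["eef_pos"],telemetry.sense()["contact_force"])
```

```text
top [] []
side [([223, 200, 24, 20, 389], [234.5, 209.5])] [array([498.6, -90.7, 119. ])]
[491.13243062 -40.95598898  79.60181706] [ 0.15600407 -0.33979417  0.49573605]
```

View pics/t1.png

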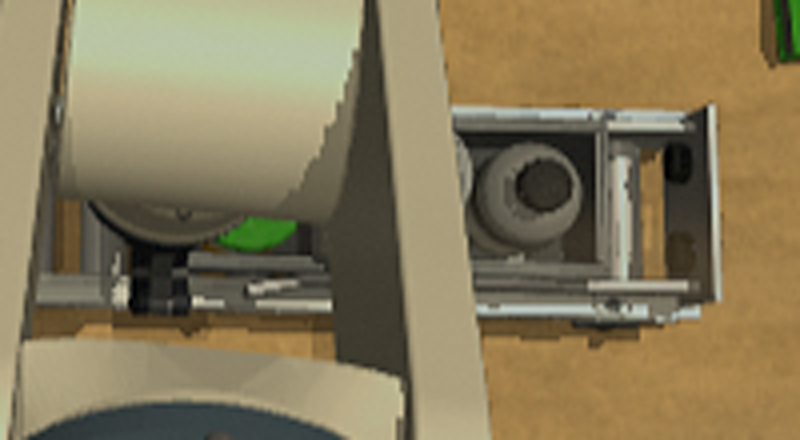

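The picture shows the crate still short of home: its front wall is at about (608,190) in the crop and the buffers are at about (675,200). I'll keep pushing slowly.

play_rows(dp=[[-0.15,0,0],[-0.3,0,0],[-0.4,0,0],[-0.5,0,0],[-0.6,0,0]], rot=[[0,0,0],[0,0,0],[0,0,0],[0,0,0],[0,0,0]])

```text
clock: 3.95
eef_pos: [490.8, -63.8, 79.2]
tcp_rot: [-3.141, -0.0, 1.562]
contact_force: [-0.7, 1.0, 1.0]
opening: -0.0
grasp_force: 0.7
```

play_rows(dp=[[-0.05,0,0],[-0.1,0,0],[-0.15,0,0],[-0.2,0,0],[-0.2,0,0]], rot=[[0,0,0],[0,0,0],[0,0,0],[0,0,0],[0,0,0]])

```text
clock: 4.37
eef_pos: [491.0, -71.8, 79.3]
tcp_rot: [3.141, 0.0, 1.562]
contact_force: [-0.5, 0.0, 0.2]
opening: -0.001
grasp_force: 0.0
```

play_rows(dp=[[-0.05,0,0],[-0.1,0,0],[-0.15,0,0],[-0.2,0,0],[-0.2,0,0]], rot=[[0,0,0],[0,0,0],[0,0,0],[0,0,0],[0,0,0]])

```text
clock: 4.78
eef_pos: [491.0, -79.9, 79.3]
tcp_rot: [3.141, 0.0, 1.562]
contact_force: [0.4, -0.0, -0.9]
opening: -0.001
grasp_force: 0.0
```

Run:
```python
from rig import telemetry, optics, r
from h import *
ims=[]
f=optics.grab_frame("side"); g=[x for x in green(f) if abs(x[0][2]-x[0][3])<12]
print(g,[ray(f,*x[1],119).round(1) for x in g])
a=cv2.resize(f["color"][170:290,120:290,::-1],(595,420)[:2],interpolation=cv2.INTER_CUBIC)
f=optics.grab_frame("top")
b=cv2.resize(f["color"][205:285,300:480,::-1],None,fx=2,fy=2,interpolation=cv2.INTER_CUBIC)
c=np.zeros((580,595,3),np.uint8); c[:420]=a; c[420:,:360]=b
cv2.imwrite("pics/s2.png",c)
```

```text
[([207, 204, 25, 20, 396], [219.1, 213.6])] [array([ 498.2, -127. ,  119. ])]
```

View pics/s2.png

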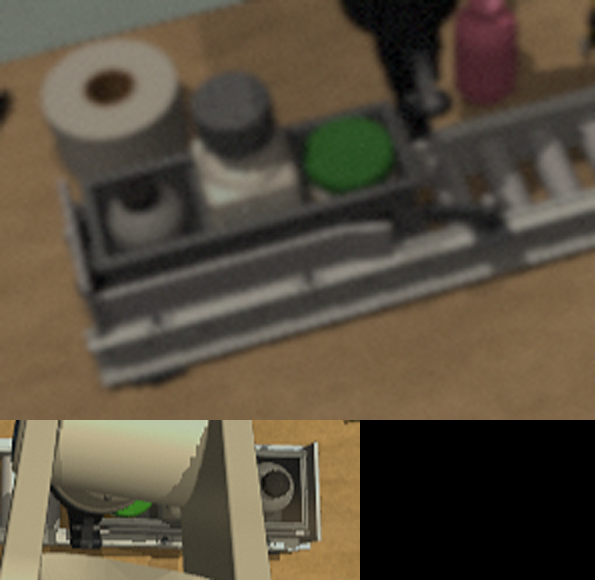

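The side view shows the crate in the bay, its front near the plate at (85,230), with the latch at (440,212) just behind its rear wall. I'll press a little further until I feel the buffers.

play_rows(dp=[[-0.04,0,0],[-0.08,0,0],[-0.12,0,0],[-0.15,0,0],[-0.15,0,0]], rot=[[0,0,0],[0,0,0],[0,0,0],[0,0,0],[0,0,0]])

```text
clock: 5.3
eef_pos: [490.7, -82.1, 79.3]
tcp_rot: [-3.141, -0.006, 1.56]
contact_force: [1.8, 23.3, 3.0]
opening: 0.001
grasp_force: 11.5
```

play_rows(dp=[[0.3,0,0],[0.8,0,0],[1.3,0,-0.5],[1.6,0,-1.4],[1.8,0,-2.3]], rot=[[0,0,0],[0,0,0],[0,0,0],[0,0,0],[0,0,0]])

```text
clock: 5.72
eef_pos: [490.1, -12.3, 171.4]
tcp_rot: [-3.138, 0.0, 1.563]
contact_force: [0.7, 0.5, -0.2]
opening: -0.002
grasp_force: 0.0
```

play_rows(dp=[[0.7,0,-0.8],[1.5,0,-1.5],[2.4,0,-2.0],[3.3,0,-2.3],[4.2,0,-2.5]], rot=[[0,0,0],[0,0,0],[0,0,0],[0,0,0],[0,0,0]], fingers=1)

```text
clock: 6.13
eef_pos: [493.5, 156.4, 273.7]
tcp_rot: [3.138, -0.001, 1.562]
contact_force: [0.6, -0.7, -0.3]
opening: 0.712
grasp_force: 0.0
```

Run:
```python
from rig import telemetry, optics, r
from h import *
import pickle
d={n:optics.grab_frame(n) for n in("top","side")}; pickle.dump(d,open("f1.pkl","wb"))
for n,f in d.items():
    g=[x for x in green(f) if abs(x[0][2]-x[0][3])<12]; print(n,g,[ray(f,*x[1],119).round(1) for x in g])
a=cv2.resize(d["side"]["color"][180:270,130:270,::-1],None,fx=4,fy=4,interpolation=cv2.INTER_CUBIC)
b=cv2.resize(d["top"]["color"][205:261,320:460,::-1],None,fx=4,fy=4,interpolation=cv2.INTER_CUBIC)
cv2.imwrite("pics/s3.png",np.vstack([a,b]))
s=telemetry.sense();print(s["eef_pos"],s["tcp_rot"],s["qpos"])
```

```text
top [([348, 222, 32, 32, 781], [363.7, 237.3])] [array([ 494.3, -125.2,  119. ])]
side [([207, 204, 25, 21, 402], [218.7, 213.7])] [array([ 498.1, -128. ,  119. ])]
[493.7022464  159.11309343 273.15265316] [ 3.13820164e+00 -2.36662514e-03  1.56620675e+00] [3.08009602e-01 1.16658636e-01 1.77273778e+00 1.27481555e-03
 1.24824199e+00 3.12201481e-01]
```

View pics/s3.png

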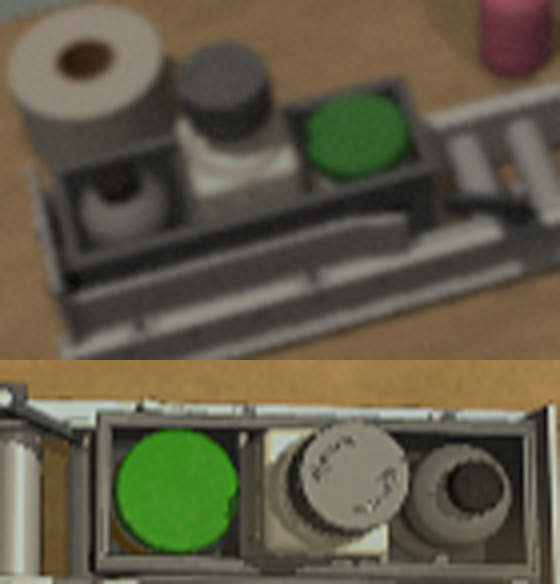

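The latch tip is at (80,435), just behind the crate's rear wall at (97,480), so the crate is home and latched, with everything standing. The cap top is at (355,475) in the top crop and (225,75) in the side crop.

Run:
```python
import pickle; from h import *
d=pickle.load(open("f1.pkl","rb"))
print(ray(d["top"],408.75,233.75,193),ray(d["side"],186.3,198.7,193))
# crate walls at rim: rear/front/near/far
t=d["top"]
for n,(x,y) in dict(rf=(97,412),rn=(97,570),ff=(535,420),fn=(530,582)).items(): print(n,ray(t,320+x/4,205+(y-360)/4,115).round(1))
# triangulate cap top
A=[];b=[]
for f,u,v in((d["top"],408.75,233.75),(d["side"],186.3,198.7)):
    P=f["mtx"]@np.c_[f["R"],f["t"]]
    for i,k in((0,u),(1,v)): q=P[i]-k*P[2]; A.append(q[:3]);b.append(-q[3])
print(np.linalg.lstsq(np.array(A),np.array(b),rcond=None))
```

```text
[ 492.81631742 -192.89503377  193.        ] [ 495.91627205 -191.21485498  193.        ]
rf [531.1 -89.2 115. ]
rn [456.2 -88.9 115. ]
ff [ 530.1 -296.1  115. ]
fn [ 453.5 -290.6  115. ]
(array([ 493.38016469, -192.2189603 ,  190.80353405]), array([752892.80653657]), np.int32(3), array([721.80737998, 633.77625531, 307.26224314]))
```

play_rows(dp=[[-0.9,0,0],[-1.9,0,0],[-2.9,0,0],[-3.9,0,0],[-4.9,0,0]], rot=[[0,0,0],[0,0,0],[0,0,0],[0,0,0],[0,0,0]])

```text
clock: 6.65
eef_pos: [490.5, -43.6, 271.1]
tcp_rot: [-3.141, 0.001, 1.563]
contact_force: [1.0, 0.2, -0.4]
opening: 1.002
grasp_force: 0.0
```

play_rows(dp=[[-1.0,0,0],[-2.0,0,0],[-3.0,0,0],[-3.8,0.05,0],[-3.8,0.05,0]], rot=[[0,0,0],[0,0,0],[0,0,0],[0,0,0],[0,0,0]])

```text
clock: 7.07
eef_pos: [491.4, -199.1, 271.0]
tcp_rot: [-3.141, 0.003, 1.559]
contact_force: [0.2, 1.0, 0.7]
opening: 1.001
grasp_force: 0.0
```

play_rows(dp=[[0,0,0],[0,0,0]], rot=[[0,0,0],[0,0,0]])

```text
clock: 7.23
eef_pos: [491.3, -193.4, 270.8]
tcp_rot: [-3.141, -0.001, 1.561]
contact_force: [-0.3, 0.7, -0.1]
opening: 1.002
grasp_force: 0.0
```

play_rows(dp=[[0.04,0.04,0.5],[0.04,0.04,1.2],[0.04,0.04,2.0],[0.04,0.04,2.6],[0.04,0.04,2.77]], rot=[[0,0,0],[0,0,0],[0,0,0],[0,0,0],[0,0,0]])

```text
clock: 7.65
eef_pos: [491.1, -189.5, 156.9]
tcp_rot: [-3.136, -0.002, 1.564]
contact_force: [-0.4, 0.5, -0.9]
opening: 1.001
grasp_force: 0.0
```

play_rows(dp=[[0,0,0],[0,0,0],[0,0,0],[0,0,0],[0,0,0]], rot=[[0,0,0],[0,0,0],[0,0,0],[0,0,0],[0,0,0]], fingers=0, grip_force=50)

```text
clock: 8.07
eef_pos: [494.4, -192.1, 161.9]
tcp_rot: [3.139, 0.001, 1.562]
contact_force: [0.3, -0.2, 0.3]
opening: 0.296
grasp_force: 0.0
```

play_rows(dp=[[0,0,0],[0,0,0],[0,0,0]], rot=[[0,0,0],[0,0,0],[0,0,0]])

```text
clock: 8.32
eef_pos: [493.5, -192.0, 161.1]
tcp_rot: [3.141, 0.0, 1.562]
contact_force: [-2.6, -0.5, 4.9]
opening: 0.005
grasp_force: 2.5
```

Run:
```python
from rig import telemetry, optics, r
from h import *
import pickle
d={n:optics.grab_frame(n) for n in("top","side")}; pickle.dump(d,open("f2.pkl","wb"))
a=cv2.resize(d["side"]["color"][130:270,130:270,::-1],None,fx=4,fy=4,interpolation=cv2.INTER_CUBIC)
cv2.imwrite("pics/s4.png",a)
s=telemetry.sense();print(s["eef_pos"],s["tcp_rot"],s["opening"],s["grasp_force"],s["contact_force"])
print(green(d["side"]))
```

```text
[ 493.48725879 -192.0088916   160.90784046] [3.14156185e+00 2.43282109e-04 1.56234174e+00] 0.0005687767868080912 2.5667538870766293 [-2.18734574  0.13910518  5.17463995]
[([207, 204, 25, 20, 373], [219.3, 213.4]), ([118, 301, 29, 93, 648], [132.0, 348.0]), ([48, 325, 19, 95, 559], [56.8, 374.0])]
```

View pics/s4.png

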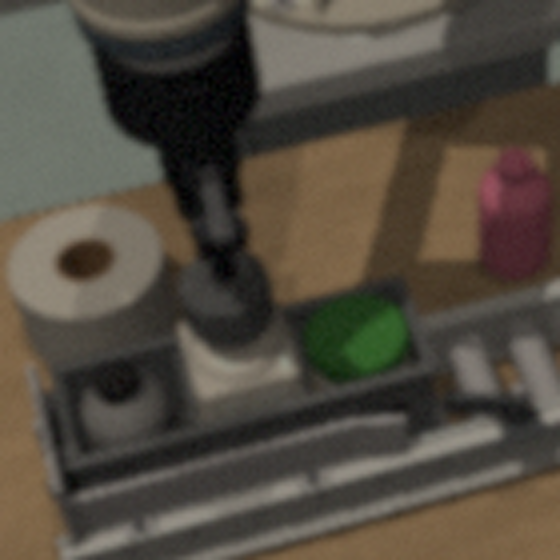

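Run:
```python
import pickle; from h import *
d=pickle.load(open("f2.pkl","rb"))
for z in (161,175,193): 
  p=proj(d["side"],[493.4,-192,z]); print(z,(p-[130,130])*4)
for x in (440,460): 
  p=proj(d["side"],[x,-192,161]); print(x,(p-[130,130])*4)
D=d["side"]["color"]
a=cv2.resize(D[165:225,150:220,::-1],None,fx=9,fy=9,interpolation=cv2.INTER_CUBIC)
a=cv2.convertScaleAbs(a,alpha=2.2,beta=20)
cv2.imwrite("pics/s5.png",a)
```

```text
161 [231.49389234 310.71479522]
175 [227.68588046 293.93771362]
193 [222.67717564 271.87070012]
440 [209.55610841 242.95208374]
460 [217.62292872 267.86935062]
```

View pics/s5.png

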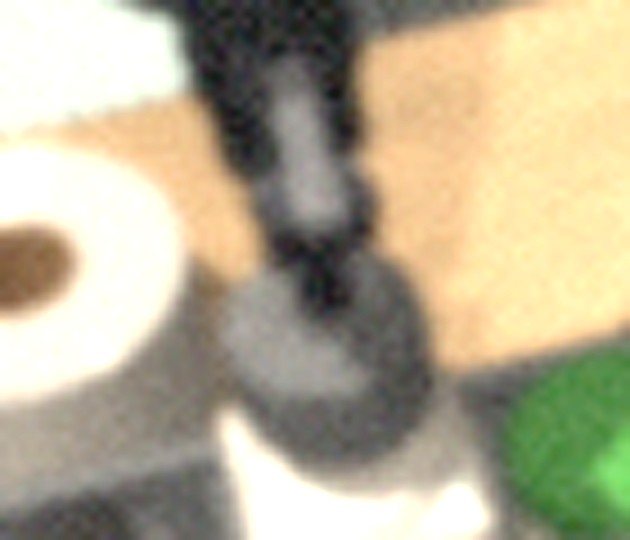

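The shut fingertips rest on the cap's top centre, at about (330,300) in the crop. So they are about 30 mm higher than the reported TCP implies: tips on the cap top means a reading of about 161. I'll lift, open and come down about 32 mm lower.

play_rows(dp=[[0,0,-0.3],[0,0,-0.9],[0,0,-1.4],[0,0,-1.4],[0,0,-1.4]], rot=[[0,0,0],[0,0,0],[0,0,0],[0,0,0],[0,0,0]])

```text
clock: 8.83
eef_pos: [494.3, -192.2, 217.4]
tcp_rot: [3.139, 0.001, 1.562]
contact_force: [-0.5, -0.9, -0.5]
opening: -0.002
grasp_force: 0.0
```

Run:
```python
from rig import telemetry, optics, r
from h import *
s=telemetry.sense();print(s["eef_pos"],s["opening"],s["contact_force"])
f=optics.grab_frame("side"); e=s["eef_pos"]
for z in (0,30): print((proj(f,e+[0,0,z])-[140,120])*6)
a=cv2.resize(f["color"][120:220,140:240,::-1],None,fx=6,fy=6,interpolation=cv2.INTER_CUBIC)
cv2.imwrite("pics/s6.png",cv2.convertScaleAbs(a,alpha=2,beta=10))
```

```text
[ 494.33235532 -192.15738847  217.35214915] -0.0021400448709235137 [-0.46085635 -0.92175119 -0.54742092]
[263.69742569 423.59892622]
[250.25793359 364.41626675]
```

View pics/s6.png

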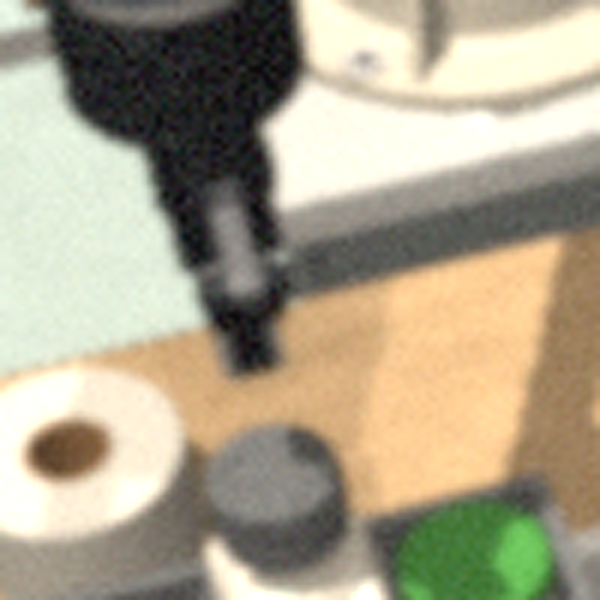

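The lifted tip is at (252,370), which matches the reported TCP plus about 28 mm. The offset is confirmed, so I'll aim for a reading of about 125.

play_rows(dp=[[0,0,0],[0,0,0],[0,0,0],[0,0,0],[0,0,0]], rot=[[0,0,0],[0,0,0],[0,0,0],[0,0,0],[0,0,0]], fingers=1)

```text
clock: 9.3
eef_pos: [493.4, -191.8, 216.1]
tcp_rot: [-3.141, -0.0, 1.562]
contact_force: [-0.5, 0.2, 0.7]
opening: 0.71
grasp_force: 0.0
```

play_rows(dp=[[0,0,0],[0,0,0.3],[0,0,0.7],[0,0,1.0],[0,0,1.2]], rot=[[0,0,0],[0,0,0],[0,0,0],[0,0,0],[0,0,0]])

```text
clock: 9.72
eef_pos: [493.0, -191.6, 167.3]
tcp_rot: [-3.14, -0.0, 1.562]
contact_force: [-0.6, 0.3, -0.5]
opening: 1.002
grasp_force: 0.0
```

play_rows(dp=[[0,0,0.3],[0,0,0.6],[0,0,0.9],[0,0,1.1],[0,0,1.1]], rot=[[0,0,0],[0,0,0],[0,0,0],[0,0,0],[0,0,0]])

```text
clock: 10.13
eef_pos: [492.6, -191.5, 123.0]
tcp_rot: [-3.139, -0.001, 1.562]
contact_force: [-1.2, -0.1, 0.3]
opening: 1.0
grasp_force: 0.0
```

play_rows(dp=[[0,0,0],[0,0,0],[0,0,0],[0,0,0],[0,0,0]], rot=[[0,0,0],[0,0,0],[0,0,0],[0,0,0],[0,0,0]], fingers=0, grip_force=50)

```text
clock: 10.55
eef_pos: [493.8, -192.1, 125.2]
tcp_rot: [3.141, 0.0, 1.562]
contact_force: [-1.9, -0.0, 4.2]
opening: 0.542
grasp_force: 50.4
```

play_rows(dp=[[0,0,0.04],[0,0,0.08],[0,0,0.12],[0,0,0.15],[0,0,0.15]], rot=[[0,0,0],[0,0,0],[0,0,0],[0,0,0],[0,0,0]], grip_force=60)

```text
clock: 10.97
eef_pos: [493.9, -192.1, 119.2]
tcp_rot: [3.141, 0.0, 1.562]
contact_force: [-3.1, 0.2, 10.8]
opening: 0.542
grasp_force: 60.9
```

play_rows(dp=[[0,0,0],[0,0,0],[0,0,0]], rot=[[0,0,0],[0,0,0],[0,0,0]])

```text
clock: 11.22
eef_pos: [494.0, -192.1, 119.4]
tcp_rot: [3.141, 0.001, 1.562]
contact_force: [-4.2, 0.2, 9.6]
opening: 0.54
grasp_force: 60.9
```

play_rows(dp=[[0,0,0],[0,0,0],[0,0,0],[0,0,0],[0,0,0]], rot=[[0,0,-0.5],[0,0,-1.1],[0,0,-1.7],[0,0,-2.3],[0,0,-2.9]])

```text
clock: 11.63
eef_pos: [494.2, -192.0, 119.5]
tcp_rot: [3.14, 0.001, 1.869]
contact_force: [-2.8, 0.2, 8.9]
opening: 0.539
grasp_force: 60.9
```

Run:
```python
from rig import telemetry
s=telemetry.sense();print(s["eef_pos"],s["tcp_rot"],s["contact_force"],s["wrist_torque"])
```

```text
[ 494.18519525 -192.04841611  119.47403234] [3.14032506e+00 8.62005196e-04 1.86897647e+00] [-2.82025863  0.1872816   8.88763557] [ 0.0957506   0.40677726 -0.02130321]
```

play_rows(dp=[[0,0,0.02],[0,0,0.02],[0,0,0.02],[0,0,0.02],[0,0,0.02]], rot=[[0,0,-0.7],[0,0,-1.4],[0,0,-2.1],[0,0,-2.8],[0,0,-3.5]])

```text
clock: 12.05
eef_pos: [494.0, -192.2, 118.7]
tcp_rot: [3.141, 0.001, 2.236]
contact_force: [-3.1, 0.3, 10.3]
opening: 0.542
grasp_force: 61.0
```

play_rows(dp=[[0,0,0],[0,0,0],[0,0,0],[0,0,0],[0,0,0]], rot=[[0,0,-0.7],[0,0,-1.4],[0,0,-2.1],[0,0,-2.8],[0,0,-3.4]])

```text
clock: 12.47
eef_pos: [494.1, -192.4, 118.7]
tcp_rot: [-3.142, 0.002, 2.592]
contact_force: [-3.6, -1.4, 10.8]
opening: 0.54
grasp_force: 60.9
```

play_rows(dp=[[0,0,0],[0,0,0],[0,0,0]], rot=[[0,0,-0.4],[0,0,-0.6],[0,0,-0.6]])

```text
clock: 12.72
eef_pos: [494.0, -192.4, 118.7]
tcp_rot: [-3.141, 0.001, 2.653]
contact_force: [-4.1, -0.7, 9.9]
opening: 0.541
grasp_force: 61.0
```

Run:
```python
from rig import telemetry
s=telemetry.sense();print(s["eef_pos"],s["tcp_rot"],s["contact_force"],s["wrist_torque"])
```

```text
[ 494.01848257 -192.35383632  118.71062445] [-3.14134003e+00  1.47164726e-03  2.65287277e+00] [-4.07451936 -0.73659026  9.88940923] [-0.1159574   0.45526879 -0.00562772]
```

play_rows(dp=[[0,0,-0.06],[0,0,-0.14],[0,0,-0.24],[0,0,-0.34],[0,0,-0.44]], rot=[[0,0,0],[0,0,0],[0,0,0],[0,0,0],[0,0,0]])

```text
clock: 13.13
eef_pos: [493.3, -191.8, 135.4]
tcp_rot: [-3.142, -0.0, 2.651]
contact_force: [-0.2, -0.5, -1.7]
opening: 0.54
grasp_force: 61.4
```

Free: the force is only about the cap's weight. I'll lift it the rest of the way.

play_rows(dp=[[0,0,-0.2],[0,0,-0.5],[0,0,-0.9],[0,0,-1.3],[0,0,-1.6]], rot=[[0,0,0],[0,0,0],[0,0,0],[0,0,0],[0,0,0]])

```text
clock: 13.55
eef_pos: [494.1, -191.8, 201.0]
tcp_rot: [3.141, 0.001, 2.651]
contact_force: [0.2, 0.1, -0.3]
opening: 0.543
grasp_force: 61.4
```

play_rows(dp=[[0,0,-0.25],[0,0,-0.43],[0,0,-0.48],[0,0,-0.48],[0,0,-0.48]], rot=[[0,0,0],[0,0,0],[0,0,0],[0,0,0],[0,0,0]])

```text
clock: 13.97
eef_pos: [493.3, -191.7, 218.0]
tcp_rot: [-3.142, -0.001, 2.651]
contact_force: [-0.0, -0.2, 0.3]
opening: 0.541
grasp_force: 61.4
```

Run:
```python
from rig import telemetry, optics, r
from h import *
s=telemetry.sense();print(s["eef_pos"],s["tcp_rot"],s["opening"],s["grasp_force"],s["contact_force"])
f=optics.grab_frame("side"); 
for z in (177,257,287): print((proj(f,[493,-192,z])-[100,120])*4)
a=cv2.resize(f["color"][120:270,100:290,::-1],None,fx=4,fy=4,interpolation=cv2.INTER_CUBIC)
cv2.imwrite("pics/s7.png",cv2.convertScaleAbs(a,alpha=1.8,beta=10))
```

```text
[ 493.28181539 -191.70803166  218.01073747] [-3.14155368e+00 -6.81812703e-04  2.65144611e+00] 0.540617631283951 61.389360304456204 [-1.19554349e-04 -1.87013102e-01  2.59742816e-01]
[346.96558186 330.98956963]
[323.5926019 228.0280592]
[314.08415714 186.14192248]
```

View pics/s7.png

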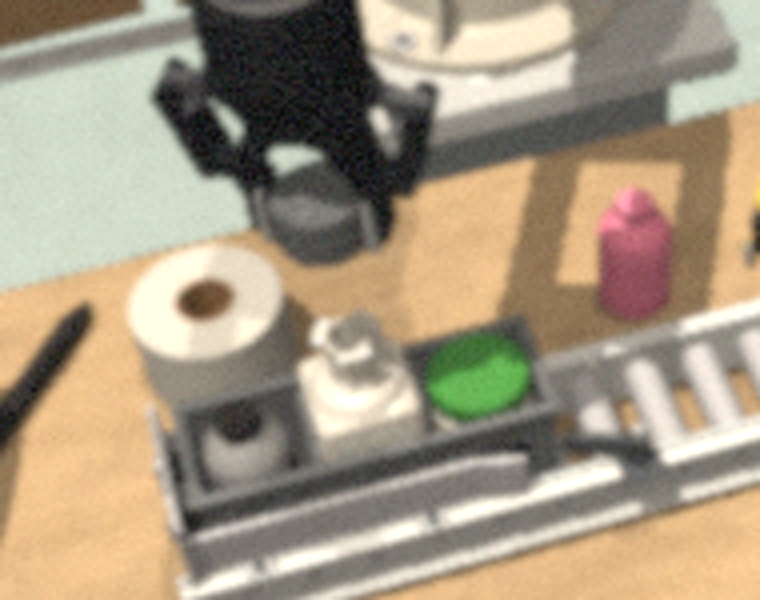

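The cap hangs upright in the gripper, its top at about (315,195), above the open neck at (348,330). All the containers are standing and the latch at (590,445) is in behind the crate. Handing in.

```bash
python3 -c "
from rig import r
print(r.sign_off())"
```

```text
the job is handed in; nothing more can be done
None
```

The job is handed in after about 14 s of robot time: the crate is home with the latch in behind it, the square bottle is open, and the cap is gripped upright about 8 cm above the mouth. On the first grasp the fingers closed on top of the cap and pressed it with about 5 N, because the real fingertips sit about 30 mm higher than the reported TCP; I lifted off and regripped lower.

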